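# Point out the open glue stick and its cap

### The arm

A 7-joint arm with a two-finger parallel gripper is mounted at the origin on the work surface. World frame = base frame: x ahead of the robot, y to its left, z up, the work surface at z = 0. Lengths are in m, angles in rad, forces in N, time in s.
With the tool pointing down it reaches from about 0.35 to 0.9 m from the base axis. Payload 7.2 kg.
Tool frame: the origin (TCP) lies at the very end of the fingers, on their centre line; the grasp point (between the pads) lies 19 mm behind it (r.tcp_to_grasp is the z of the grasp point in the tool frame, in m); z points along the fingers, y is the direction in which the jaws open and shut (so a half turn about z gives the same grasp; the last joint's range is limited). The gripper opens to 88 mm and grips with 3 to 60 N. Pads are 20 mm wide; open, the fingers measure 115 mm over their backs; the gripper's body (75 mm by 178 mm) begins 61 mm behind the grasp point.
Start: joints at [-1.288, 0.411, -0.013, 1.596, 0.006, 1.134, -0.082], TCP at [0.215, 0.587, 0.223] pointing down, gripper open.
Joint ranges: [-2.95, 2.95], [-0.29, 1.99], [-1.47, 1.44], [0.14, 2.54], [-1.03, 4.17], [0.13, 1.85], [-2.86, 2.86]. Speed limits (rad/s): [2.39, 2.39, 3.01, 3.01, 3.14, 3.14, 3.14].

### API

Orientations are given as a rotation vector (axis times angle).
In Python, from workcell import r, gripper_to, kin, status, imaging gives the robot as it stands. Calls block until the motion is done:
- r.move_to(position, orientation): joint-space move of the TCP to a pose.
- r.move_straight(position, speed=0.15, attitude=None, contact_N=None): straight line of the TCP; attitude=None keeps the orientation; speed is the mean speed in m/s. With contact_N (N) it stops when the force on the tool has changed by that much, and returns True; else False.
- r.set_joints(angles): joint-space move.
- gripper_to(opening, grip_force=None): opening from 0.0 (shut) to 1.0 (fully open); grip_force is the grip in N (None keeps the last); returns when the fingers have stopped.
- r.sleep(seconds).
- kin.solve_ik(position, orientation): joint angles nearest the present ones, or None.
- status.get_state(): the state.
- imaging.camera(name): name is "side" or "top"; returns the picture (420x560x3 uint8, red, green, blue); there is no depth.
- imaging.camera_info(name): a dict with "fx", "fy", "cx", "cy" (pixels), "xyz" and "orientation" of the camera in the world. Camera axes: x right, y down, z forward; pixel columns grow to the right and rows downward; lengths in m; the calibration is good to about 2 mm. A picture is of the moment at which its call begins. camera_info takes no time and is no camera call.
A pose or a line that the arm cannot do raises r.Unreachable and nothing moves.
- r.finish_job(): hands the job in, once; it reports no verdict.
The state is a dict: "clock": time; "q": joint angles; "joint_velocities": joint speeds; "effort": joint torques, N m; "position": TCP position; "ee_rot": TCP orientation; "ft_force": force on the tool from outside, world axes, zero at the start; "ft_torque": the same for the moment, N m; "gripper_width": opening from 0.0 (shut) to 1.0 (fully open).
Only numpy, scipy, OpenCV 4.12 (cv2) and the standard library are available. Lean on these libraries where they do the work, as an engineer would, in place of code of your own. Each camera call takes 0.05 s, during which the arm holds its last target. There are 200 camera calls.

### The job

One glue stick in the art room has been left without its cap: press the yellow call button all the way down and let it come back up, so that the pupil looks over, then show them what to do. Hold the fingertips a few centimetres straight above the open glue stick for about two seconds, then in the same way above the loose cap of the same colour for about two seconds, and finish with the hand still there. Touch and move nothing but the button, and do not point at the capped sticks or the other cap.

Things in the scene. Friction and masses are not known exactly. Their poses are not given: they have to be found in the camera images.
- call (a joint): travel of the yellow call button in m: 0 up, 0.006 fully down; a spring returns it, fully down takes 5 N
- call_top (a point): centre of the top face of the yellow call button, a disc 40 mm across in a low grey housing fixed to the table; it stands on the robot's left or right; pressed straight down
- open_stick: the open glue stick: red barrel 34 mm across with a pale band and white foot, no cap, so the off-white glue shows at the top; stands upright, loose, 82 mm tall, 40 g; origin at the centre of its underside, z up
- open_stick_tip (a point): centre of the top of the exposed glue of the open red glue stick, 82 mm above the table
- red_cap: the loose red cap of the open stick: 35 mm across, 38 mm tall, closed end up, 12 g; origin at the centre of its underside, z up
- red_cap_top (a point): centre of the top of the loose red cap, 38 mm above the table
- blue_stick: glue stick with blue barrel and blue cap on, 35 mm across, 98 mm tall, upright, loose; origin at the centre of its underside; leave alone
- blue_stick_top (a point): centre of the top of the capped blue glue stick
- green_stick: glue stick with green barrel and green cap on, 35 mm across, 98 mm tall, upright, loose; origin at the centre of its underside; leave alone
- green_stick_top (a point): centre of the top of the capped green glue stick
- blue_cap: spare loose blue cap, 35 mm across, 38 mm tall, closed end up; origin at the centre of its underside; leave alone
- blue_cap_top (a point): centre of the top of the spare blue cap
- pencil: yellow pencil lying on the table, 8 mm thick, 180 mm long along its y; origin under its middle; leave alone
- brayer: ink roller lying on the table: black rubber roller 36 mm across and wooden handle towards its -x, 160 mm long, 110 mm wide, 36 mm high; origin on the table between roller and handle; leave alone
- sharpener: black desk pencil sharpener, 75 x 60 x 57 mm high, fixed, on the other side from the call button; origin at the centre of its underside; leave alone
- amber_box: translucent orange open box, 100 x 130 x 85 mm high, fixed, crayons standing in it up to 110 mm; origin at the centre of its underside; leave alone
- call_base: the low grey housing of the call button, fixed; origin at the centre of its underside

How it is judged:
By the outcome, as a careful person would: the job done as asked, in the order asked, and still so for the second after the job is handed in, with the robot touching nothing.
It also fails if it takes over 48 s, if anything falls off the work surface, if the arm or the gripper's body presses on something with over 40 N, if the wrist force passes 120 N, or if a joint passes its speed limit or range.

## Working session

There is one attempt and no reset: what is moved stays moved. The work goes in short steps, each a Python script; the robot and the scene stay as the last script left them, time stands still between calls to the robot, and variables do not carry over. Pictures are saved under pics/ and viewed, about 8 in all and at most 12, crops included, and the job is handed in when it is done.

```bash
mkdir -p pics; ls; python3 - <<'E'
from workcell import r, gripper_to, kin, status, imaging
import cv2
for n in("top","side"):
    cv2.imwrite(f"pics/{n}0.png",imaging.camera(n)[:,:,::-1]); print(imaging.camera_info(n))
s=status.get_state();print(s['clock'],s['position'],s['ee_rot'],s['ft_force'])
E
```

```text
pics
{'fx': 386.5373825433222, 'fy': 386.5373825433222, 'cx': 275.2566898584519, 'cy': 209.71476829973344, 'xyz': array([0.52989001, 0.01975203, 1.04921739]), 'orientation': array([-2.21566828,  2.18497911, -0.10771996])}
{'fx': 426.50309834039814, 'fy': 426.50309834039814, 'cx': 283.7976637549758, 'cy': 207.9751507225357, 'xyz': array([ 0.43182776, -0.63628508,  0.70283462]), 'orientation': array([-2.32003992,  0.24746019, -0.12609753])}
0.1 [0.21465529 0.58652494 0.22191296] [-5.48145155e-01 -3.09324070e+00  2.17158872e-03] [-0.50367031  1.31666724 -0.23126839]
```

View pics/top0.png

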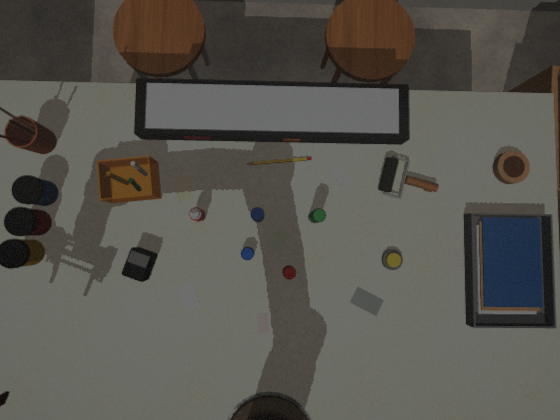

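View pics/side0.png

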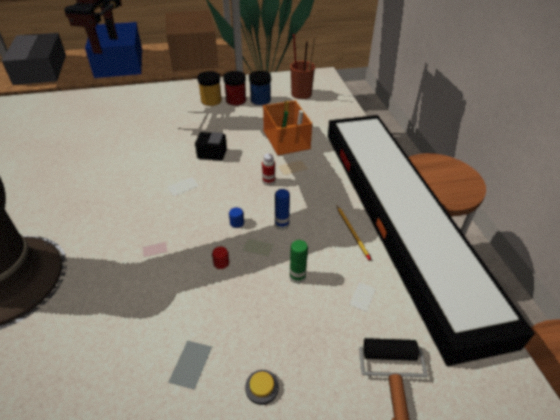

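Top view: the open red stick is at about (197,214), the red cap at (289,272), and the yellow button at (393,260). The blue stick, blue cap and green stick are at (257,214), (247,254) and (318,215). Side view: open stick tip at about (268,158), red cap at (221,257), button at (262,384). Next I'll zoom in and measure.

```bash
cat > h.py <<'E'
import numpy as np, cv2
from scipy.spatial.transform import Rotation as R
from workcell import r, gripper_to, kin, status, imaging
I={n:imaging.camera_info(n) for n in("top","side")}
def ray(n,p):
    i=I[n]; return i["xyz"],R.from_rotvec(i["orientation"]).apply([(p[0]-i["cx"])/i["fx"],(p[1]-i["cy"])/i["fy"],1])
def plane(n,p,z):
    o,d=ray(n,p); return o+d*(z-o[2])/d[2]
def tri(pt,ps):
    (a,d),(b,e)=ray("top",pt),ray("side",ps)
    s=np.linalg.lstsq(np.c_[d,-e],b-a,rcond=None)[0]
    p,q=a+d*s[0],b+e*s[1]; return (p+q)/2,np.linalg.norm(p-q)
def proj(n,P):
    i=I[n]; c=R.from_rotvec(i["orientation"]).inv().apply(np.array(P)-i["xyz"]); return c[:2]/c[2]*i["fx"]+[i["cx"],i["cy"]]
E
python3 - <<'E'
from h import *
out=[]
for n,boxes in(("top",dict(stick=(177,194),cap=(269,252),btn=(373,240))),("side",dict(stick=(248,145),cap=(201,238),btn=(242,365)))):
    im=cv2.imread(f"pics/{n}0.png"); row=[]
    for k,(x,y) in boxes.items():
        c=im[y:y+40,x:x+40]; row.append(cv2.resize(c,(260,260),interpolation=cv2.INTER_NEAREST))
        b,g,rr=[c[...,j].astype(int) for j in range(3)]
        m={"stick":(np.minimum(b,g)>0)&(rr-np.minimum(b,g)>45),"cap":rr-np.maximum(g,b)>45,"btn":np.minimum(rr,g)-b>50}[k].astype(np.uint8)
        cnt=max(cv2.findContours(m,0,2)[0],key=cv2.contourArea)
        e=cv2.fitEllipse(cnt); print(n,k,m.sum(),np.array(e[0])+[x,y],e[1:],np.array(cv2.boundingRect(cnt))+[x,y,0,0])
    out.append(np.hstack(row))
cv2.imwrite("pics/z0.png",np.vstack(out))
E
```

```text
top stick 10 [200.2604084  216.76538658] ((1.3454781770706177, 7.1330037117004395), 39.518917083740234) [198 214   5   6]
top cap 79 [289.31073761 272.45885658] ((9.42935562133789, 9.714210510253906), 174.9615020751953) [285 267  10  11]
top btn 138 [393.40722656 259.6159935 ] ((12.269067764282227, 12.930660247802734), 155.0329132080078) [387 253  13  14]
side stick 276 [279.52104187 145.98521209] ((14.486824989318848, 19.00204849243164), 142.24595642089844) [271 145  17  10]
side cap 255 [220.25411224 256.33849907] ((13.717679977416992, 22.641542434692383), 173.8490753173828) [213 247  15  21]
side btn 460 [261.16462135 383.38961411] ((22.894073486328125, 23.954835891723633), 46.893985748291016) [250 372  24  24]
```

View pics/z0.png

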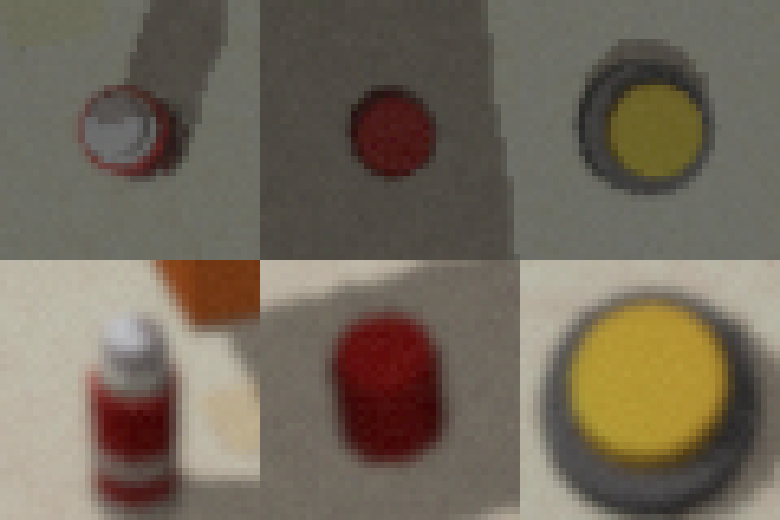

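The zoomed crops show the glue disc centred at top (194.7,213.2) and side (267.8,155). The cap's top face is at (289.3,272.3) and (219.7,252), and the button face at (393.4,259.6) and (261.3,382.8).

```bash
python3 - <<'E'
from h import *
np.set_printoptions(precision=4,suppress=True)
for k,a,b,z in(("stick",(194.7,213.2),(267.8,155),.082),("cap",(289.3,272.3),(219.7,252),.038),("btn",(393.4,259.6),(261.3,382.8),.025)):
    print(k,*tri(a,b),plane("top",a,z),plane("side",b,z))
for k,p,z in (("bluecap",(247,254),.038),("blue",(257,214),.098),("green",(318,215),.098)): print(k,plane("top",p,z))
s=status.get_state()
print(R.from_rotvec(s['ee_rot']).as_matrix())
E
```

```text
stick [0.5852 0.1929 0.0808] 0.000345104350495767 [0.5849 0.1927 0.082 ] [0.585  0.1912 0.082 ]
cap [ 0.4369 -0.0484  0.0305] 0.0004932447253289514 [ 0.4373 -0.0479  0.038 ] [ 0.437 -0.055  0.038]
btn [ 0.4722 -0.3288  0.0155] 0.0007763802425730799 [ 0.4724 -0.3255  0.025 ] [ 0.4721 -0.3331  0.025 ]
bluecap [0.4833 0.0626 0.038 ]
blue [0.5843 0.0372 0.098 ]
green [ 0.584  -0.1135  0.098 ]
[[-0.9391  0.3436 -0.0004]
 [ 0.3436  0.9391 -0.0013]
 [-0.0001 -0.0014 -1.    ]]
```

```bash
python3 - <<'E'
from h import *
gripper_to(0.0)
o=R.from_euler("xz",[np.pi,0]).as_rotvec()
s=status.get_state();print(s['clock'],s['gripper_width'])
for yaw in (0,90,-90,180):
    o=(R.from_euler("z",yaw,degrees=True)*R.from_rotvec([np.pi,0,0])).as_rotvec()
    print(yaw,[kin.solve_ik(p,o) for p in((.472,-.328,.2),)])
yaw0=status.get_state()['ee_rot']
r.move_to([.472,-.328,.25],yaw0)
r.move_straight([.472,-.328,.055],speed=.12)
s=status.get_state();print(s['clock'],s['position'],s['ee_rot'],s['ft_force'],s['q'])
ims=[]
for n in("top","side"):
    im=imaging.camera(n)[:,:,::-1]; x,y=map(int,proj(n,[.472,-.328,.04])); y=min(y,380)
    ims.append(cv2.resize(im[y-40:y+40,x-40:x+40],(400,400),interpolation=cv2.INTER_CUBIC))
cv2.imwrite("pics/hov.png",np.hstack(ims))
E
```

```text
1.4417 0.00461004016406069
0 [array([-0.09735776,  0.44022859,  0.84504615,  1.78913372, -0.36996635,
        1.07915729, -0.69199229])]
90 [array([-0.10044797,  0.44173218,  0.84995168,  1.78929909, -0.37273836,
        1.0799023 ,  0.88151066])]
-90 [array([-0.30512524,  0.64260502,  1.25996198,  1.79914436, -0.65796235,
        1.2027951 , -1.98635682])]
180 [array([-0.26375925,  0.57264024,  1.15158693,  1.79734692, -0.57159871,
        1.15523424,  2.64437537])]
6.5333 [ 0.47236344 -0.32825998  0.05560689] [ 5.48042622e-01  3.09235975e+00 -3.29941544e-04] [-0.21513249  0.16596304  0.29021847] [-0.0957269   0.69299717  0.88833821  1.91505515 -0.70129421  0.8769336
  2.37683842]
```

View pics/hov.png

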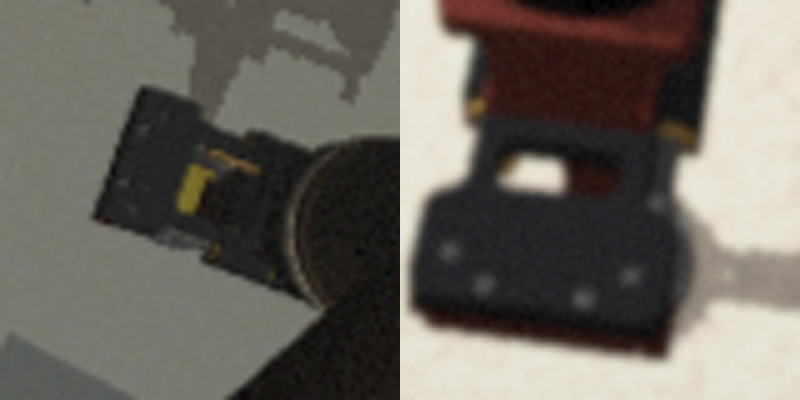

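The gripper body hides the button in both views; in the top crop only a yellow patch near (195,190) shows, between the fingers. I'll press by force.

```bash
python3 - <<'E'
from h import *
def p(t): s=status.get_state();print(t,s['clock'],s['position'],s['ft_force'])
x=[.472,-.3275]
c=r.move_straight(x+[.003],speed=.03,contact_N=2); p(c)
z=status.get_state()['position'][2]
c=r.move_straight(x+[max(z-.012,.002)],speed=.012,contact_N=9); p(c)
r.sleep(.2); p("hold")
E
```

```text
True 7.7583 [ 0.47189631 -0.3276173   0.01933596] [0.15548011 0.17782168 2.77203756]
True 8.2583 [ 0.47193109 -0.32764899  0.01641093] [-1.94017514  0.68386564  7.76046499]
hold 8.4583 [ 0.47194202 -0.32765865  0.01642415] [-0.96490327  0.87900355  8.67467377]
```

```bash
python3 - <<'E'
from h import *
def p(t): s=status.get_state();print(t,s['clock'],s['position'],s['ft_force'])
c=r.move_straight([.472,-.3275,.012],speed=.012,contact_N=8); p(c)
r.sleep(.3); p("hold")
r.move_straight([.472,-.3275,.06],speed=.06); p("up")
r.move_straight([.472,-.3275,.25],speed=.2)
o=status.get_state()['ee_rot']
S=[.5852,.1925]
r.move_to(S+[.25],o); p("over")
for n in("top","side"): cv2.imwrite(f"pics/{n}1.png",imaging.camera(n)[:,:,::-1])
E
```

```text
True 8.6667 [ 0.47193916 -0.32764501  0.0164225 ] [-1.24888276  1.54544329  7.4190757 ]
hold 8.9667 [ 0.47193667 -0.32762746  0.01639298] [-1.01849061  1.52661666  8.04092364]
up 9.85 [ 0.47193404 -0.32724809  0.05978852] [ 0.31453201 -0.13658959  0.36408966]
over 12.875 [0.58552165 0.19077877 0.25024345] [-0.30664881  1.84825203  0.52670454]
```

View pics/side1.png

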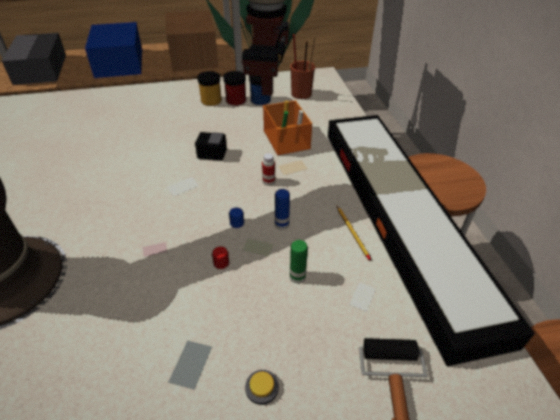

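The side view shows everything standing as before and the button up again at (262,384). The press held about 8 N against a hard stop, and fully down takes 5 N. Now I'll point at the open stick.

```bash
python3 - <<'E'
from h import *
def p(t): s=status.get_state();print(t,s['clock'],s['position'],s['ft_force'])
S=[.5852,.1925]
r.move_straight(S+[.117],speed=.1); p("stick")
for n in("top","side"): cv2.imwrite(f"pics/{n}2.png",imaging.camera(n)[:,:,::-1])
ims=[]
for n in("top","side"):
    x,y=map(int,proj(n,S+[.1])); im=cv2.imread(f"pics/{n}2.png")[y-40:y+40,x-40:x+40]
    ims.append(cv2.resize(im,(400,400),interpolation=cv2.INTER_CUBIC))
cv2.imwrite("pics/s2.png",np.hstack(ims))
E
```

```text
stick 14.4583 [0.58559415 0.19255773 0.1176148 ] [-0.7795927   0.01043483  0.26023473]
```

View pics/s2.png

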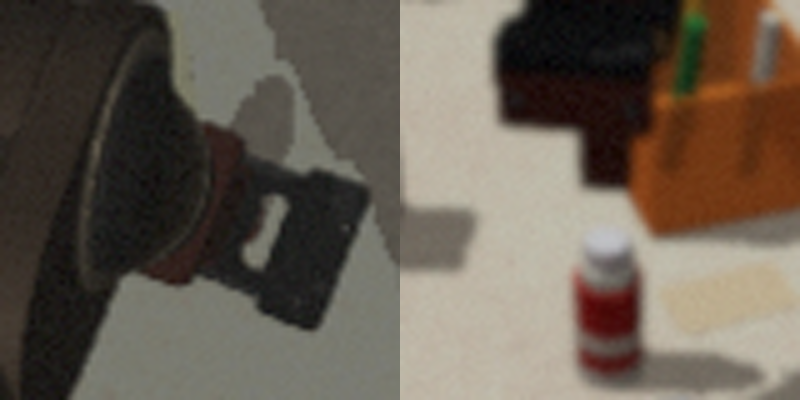

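The side crop shows the fingertips at (607,185), straight above the glue top at (607,240), with the stick upright and untouched. Now I'll hold, then move to the cap.

```bash
python3 - <<'E'
from h import *
def p(t): s=status.get_state();print(t,s['clock'],s['position'],s['ft_force'])
S=[.5852,.1925]; C=[.437,-.0495]
r.sleep(2.2); p("held")
r.move_straight(S+[.25],speed=.15)
r.move_to(C+[.25],status.get_state()['ee_rot'])
r.move_straight(C+[.074],speed=.12); p("cap")
ims=[]
for n in("top","side"):
    im=imaging.camera(n)[:,:,::-1]; cv2.imwrite(f"pics/{n}3.png",im)
    x,y=map(int,proj(n,C+[.05])); im=im[y-50:y+50,x-50:x+50]
    ims.append(cv2.resize(im,(400,400),interpolation=cv2.INTER_CUBIC))
cv2.imwrite("pics/c3.png",np.hstack(ims))
E
```

```text
held 16.7583 [0.58521515 0.19247907 0.11701289] [-0.47013487  0.46784384 -0.59530944]
cap 20.5083 [ 0.43738647 -0.04946892  0.0744246 ] [ 0.76819931 -0.29682196  0.23966638]
```

View pics/c3.png

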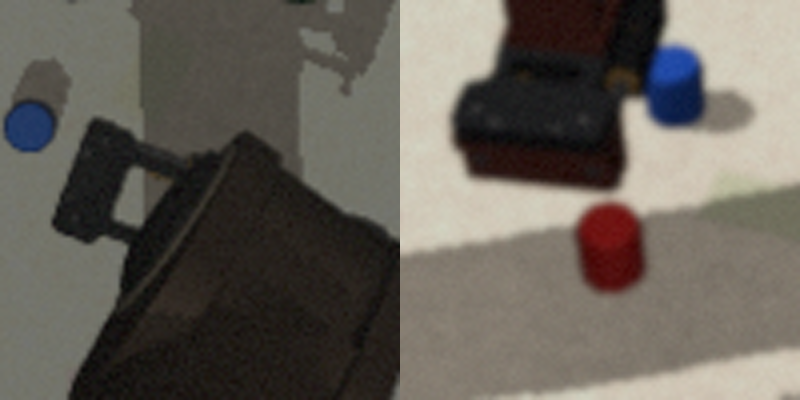

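View pics/side3.png

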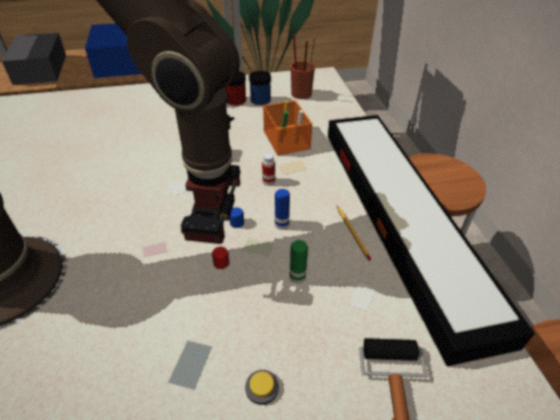

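The side crop shows only the nearer end of the gripper body, its lower edge at (545,180), hiding the fingers. The red cap is at (610,245) and undisturbed. I'll check by projection that this block is the body rather than the fingertips, and hold meanwhile.

```bash
python3 - <<'E'
from h import *
r.sleep(2.3)
s=status.get_state(); M=R.from_rotvec(s['ee_rot']); P=np.array(s['position'])
print(s['clock'],P,np.abs(s['joint_velocities']).max(),s['ft_force'],M.as_matrix()[:,2])
x0,y0=map(int,proj("side",[.437,-.0495,.05])); f=lambda q:(q-[x0-50,y0-50])*4+[400,0]
print("tcp",f(proj("side",P)))
for sx in(1,-1):
  for sy in(1,-1): print("body",sx,sy,f(proj("side",P+M.apply([sx*.0375,sy*.089,-.08]))))
a,b=[cv2.imread(f"pics/side{k}.png").astype(int) for k in(0,3)]
d=np.abs(a-b).max(2)
for k,(x,y) in dict(stick=(268,168),bcap=(237,217),blue=(282,207),green=(299,260),cap=(221,258),btn=(262,385),pencil=(354,233),brayer=(390,350)).items(): print(k,np.median(d[y-6:y+7,x-6:x+7]))
E
```

```text
22.9083 [ 0.43700692 -0.04950443  0.073999  ] 0.0027852413838868506 [-0.53423718 -0.96108738 -0.0772672 ] [-2.63514953e-03  7.98788410e-04 -9.99996209e-01]
tcp [599.04032724 168.34660561]
body 1 1 [554.98587996 -76.26660346]
body 1 -1 [446.4307755  184.46050277]
body -1 1 [701.25213665 -61.77169957]
body -1 -1 [617.61419278 203.77243566]
stick 14.0
bcap 12.0
blue 12.0
green 7.0
cap 12.0
btn 21.0
pencil 16.0
brayer 5.0
```

```bash
python3 -c "
from workcell import r,status
r.sleep(.2); r.finish_job(); print(status.get_state()['clock'])"
```

```text
the job is handed in; nothing more can be done
the job is handed in; nothing more can be done
```

The job is handed in, at about 23 s of the 48 s allowed. I pressed the yellow button and let it come back up. With the fingers shut, I then held them about 35 mm above the open red stick for at least 2.2 s and about 36 mm above the loose red cap for at least 2.3 s. The hand is still there.

**Button:** I pushed with about 8 N (fully down takes 5 N). The position stayed steady at z = 0.0164, which fits full travel. After release the force was back near zero and the picture showed the button up.

**Open stick:** the side view showed the fingertips straight above the glue, with the stick untouched.

**Red cap:** the gripper body hid the fingertips in both cameras. That hover therefore rests on the measured tool position, (0.437, -0.0495, 0.074), and the projected body edges roughly matched the picture (10–20 pixels off in the 4x crop).

**Rest of the scene:** by eye, the last side view showed the loose items in view where they had been. The pixel comparison was less clean: it gave small brightness differences, largest at the button (21 of 255), which I put down to lighting and noise without checking further.

**Disagreement:** the two views put the cap's top at 30 mm, while the text says 38 mm. I used the text's height for the hover, with a sideways position between the two estimates, so it may be a few millimetres off centre.

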